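Unhitch the limb-stand arm and hold it up

ROBOT

A 6-joint arm with a two-finger parallel gripper is mounted at the origin on the work surface. World frame = base frame: x ahead of the robot, y to its left, z up, the work surface at z = 0. Lengths are in m, angles in degrees, forces in N, time in s.
With the tool pointing down it reaches from about 0.25 to 0.725 m from the base axis. Payload 9.7 kg.
Tool frame: the origin (TCP) lies at the very end of the fingers, on their centre line; the grasp point (between the pads) lies 19 mm behind it (bot.hold_point_z is the distance from the TCP to the grasp point, in m); z points along the fingers, y is the line along which they close (so a half turn about z gives the same grasp; the last joint's range is limited). The gripper opens to 85 mm and grips with 20 to 120 N. Pads are 22 mm wide; open, the fingers measure 114 mm over their backs; the gripper's body (76 mm by 85 mm) begins 54 mm behind the grasp point. The pads swing forward as they close: fully open they stand 13 mm farther back than shut.
Start: joints at [-73.109, 4.979, 10.078, 95.1, 0, 90], TCP at [0.16, -0.526, 0.231] pointing down, gripper open.
Joint ranges: [-179.16, 179.16], [-48.56, 103.87], [-65.8, 70.77], [-126.05, 130.52], [-82.76, 87.17], [-180, 180]. Speed limits (degrees/s): [127.2, 127.2, 147.25, 180, 180, 180].

INTERFACE

Orientations are given as [roll, pitch, yaw] about the fixed x, y, z axes, in that order (R = Rz(yaw) Ry(pitch) Rx(roll)).
In Python, from workcell import bot gives the robot as it stands.
- The arm moves only by the tool play_rows, never from a script. Its argument "targets" is a list of rows, each an object with "grip": the closure in counts, from 0 (fully open) to 255 (shut); "linear": the shift along the world's x, y, z in cm, a list of three; "delta_rot": the turn, a rotation vector about the world's x, y, z in rad, a list of three. A call has 1 to 10 rows; each row is the pose to reach, as a shift and turn from the pose commanded when the call began; what a row does not reach only later rows make up. A row lasts 1/10 s, in which the tool goes at most 50 mm and 8.59 degrees, less where a joint would pass 70% of its speed; a pose out of reach is approached as far as the arm can. A call with a gripper value outside its range is refused whole. The fingers move at their own pace and stop on an object; "force" is the grip in N (left out, the last holds). Time passes only in rows, so rows that repeat a pose let the fingers close. It gives the time, the measured TCP pose, the force, the opening and the grip force at its end, in the units of the state.
- bot.get_obs(): the state, without advancing time (a new reading comes with each control period).
- bot.camera(name): name is "side" or "top"; returns a dict with "color" (384x512x3 uint8, red, green, blue), "range_z" (384x512 float32, m along the optical axis (not along the pixel's ray), 0 where there is no reading), "fov_y" (degrees; the focal length in pixels is half the picture's height over the tangent of half this angle, whatever the lens; pixels are square), "cx", "cy" (the principal point, pixels), "dist_coeffs" ([k1, k2, p1, p2, k3] as OpenCV has them; the pictures are not rectified), "world_to_cam" (4x4, takes a point from world to camera coordinates). Camera axes: x right, y up, looking along -z (the intrinsics and any distortion apply to the point x, -y, -z); pixel columns grow to the right and rows downward; lengths in m; the calibration is good to about 2 mm. A picture is of the moment at which its call begins.
- bot.job_done(): hands the job in; it is judged then, once.
Trained networks look in a picture, given as the dict that the camera call returned (one of the last four; its "shot" number tells which), for a name from the list of things; names that differ only in an ending like _2 or _b are one class to them, and where a whole thing is asked for, a point or a joint stands for the part that bears it (a point fixed in the world has none). Each returns a list of dicts, best first, with "conf" (0 to 1); they miss things now and then, are a little off and sometimes report something else, mostly with a low value. They report only what shows in the picture. A call takes as long as a camera call.
- bot.search_frame(picture, target): "box" ([left, top, right, bottom] in pixels, round what is visible of it).
- bot.trace(picture, target): "pixels" (384x512 bool, what is visible of it) and "box" ([left, top, right, bottom] in pixels, round what is visible of it).
- bot.pinpoint(picture, target): "pixel" ([column, row] in pixels: a listed point, or the origin of a listed thing).
The state is a dict: "time": time; "q": joint angles; "qd": joint speeds; "joint_efforts": joint torques, N m; "ee_pos": TCP position; "tcp_rot": TCP orientation; "wrist_force": force on the tool from outside, world axes, zero at the start; "torque": the same for the moment, N m; "opening": finger opening in m; "grasp_force": force on a finger pad.
Only numpy, scipy, OpenCV 4.12 (cv2) and the standard library are available. Lean on these libraries where they do the work, as an engineer would, in place of code of your own. Each camera call takes 0.05 s, during which the arm holds its last target. There are 200 camera calls.

TASK

The doll's leg lies on a hinged arm whose coupler is latched onto a ball post. Loosen the lock knob on top of the coupler by turning it a quarter turn anticlockwise, then pull the spring latch out sideways by its handle and, with it pulled, lift the arm off the ball. Finish while still holding the arm up, steady, at about 20 degrees (anything from 15 to 28 will do), and leave the other things on the bench where they lie.

Things in the scene. Friction and masses are not known exactly. Their poses are not given: they have to be found in the camera images.
- stand: Limb stand, fixed to the bench: steel base plate 380 x 120 x 12 mm (x -70 to 310, y -60 to 60 mm) with a ball post and, 270 mm away, a hinge bracket. Origin: on the bench right under the ball. x runs along the arm from ball to hinge, y is the way the latch is pulled, z up.
- coupler (a point): Centre of the top of the coupler, the aluminium housing over the ball at the arm's free end: 100 x 80 mm (x -40 to 60, y -40 to 40 mm in the stand's axes), top 136 mm above the bench. On it lies the latch, a flat steel frame around the knob's foot (x -39 to 39, y -40 to 52, z 138 to 146 mm).
- leg (a point): Middle of the skin-coloured doll's leg that lies on the arm: 52 mm thick, from x = 99 to 302 mm in the stand's axes, top of the leg 193 mm and of its foot 215 mm above the bench. It goes up with the arm.
- ball (a point): Centre of the 40 mm steel ball on top of the post, 104 mm above the bench. Under it is a collar 38 mm across.
- hinge (a point): Centre of the arm's hinge pin, at x = 270, y = 0, z = 112 mm in the stand's axes; the pin lies along the stand's y axis.
- knob_grip (a point): Centre of the lock knob's black bar grip, on its upright axis right above the ball, 171 mm above the bench with the arm down. Bar 44 mm long, 13 mm thick, 26 mm high (z 158 to 184). At joint value 0 the bar is parallel to the stand's y axis, and a steel lobe at the knob's foot points to -y, blocking the latch.
- knob (a joint): Angle of the lock knob, rad: 0 locked, grows anticlockwise seen from above, stop at 1.6. From about 1.2 up the lobe is out of the latch's way; stiff (about 0.12 N m), stays where it is left.
- handle (a point): Centre of the latch handle, at x 0, y 93, z 142 mm in the stand's axes when closed and down: a black level spool parallel to the stand's y axis, waist 18 mm thick and 34 mm long between two flanges 28 mm across. Slides in y with the latch, rises with the arm. Free space all round; the coupler begins 41 mm from its centre.
- latch (a joint): Travel of the spring latch along the stand's +y, m: 0 closed (its catch hooks under the ball's collar and holds the arm down), stop at 0.020; from 0.012 the catch is clear. The spring pulls back with 5 N closed to 10 N fully out. Moves only 3 mm while the knob is locked. Once off the ball it may spring back.
- tongue (a joint): Angle of the hinged arm (40 mm wide, 0.5 to 0.9 kg), rad: 0 level, coupler down on the ball; grows as the coupler is lifted, along an arc about the hinge; stop at 0.9. Falls back when let go; about 5 N at the handle lifts it.
- notes: Bystander: pad of pink notes, 76 x 76 x 16 mm, origin under its centre.
- phone: Bystander: black phone, 147 x 72 x 9 mm, origin under its centre.
- jar: Bystander: jar, 48 mm across, 62 mm high, origin under its centre.
- tape_roll: Bystander: roll of cream tape lying flat, 76 mm across, 19 mm high, origin under its centre.
- brush: Bystander: brush lying on the bench, origin on its underside.
- shin: Bystander: loose doll's lower leg lying on the bench, about 130 mm long, 48 mm thick, origin under its middle.

How it is judged (in metres and radians):
On the way, in this order (a step that is already met when the one before it is completed fails the run):
1. the lock knob is turned free with the arm still down (value of joint knob above 1.2 rad and value of joint tongue below 0.02 rad and value of joint latch below 0.006 m), for 0.1 s.
2. the latch is pulled out sideways with the arm still on the ball (value of joint latch above 0.012 m and value of joint tongue below 0.08 rad), for 0.05 s.
At the end, for the whole second after the job is handed in: The arm is held up by the robot's fingers, steady (under 0.08 rad/s) at 0.24 to 0.51 rad, i.e. 14 to 29 degrees, the knob still free (above 1.1 rad), the fingers bearing on the stand's moving parts with over 1 N (value of joint tongue between 0.24 and 0.51 rad and value of joint knob above 1.1 rad and velocity of joint tongue between -0.08 and 0.08 rad/s and contact force between the fingers and stand above 1 N); the arm keeps its last pose, push and grip.
It fails at once if one of the loose things on the bench is pushed more than 40 mm (distance of any of notes, phone, jar, tape_roll, brush, shin from where it was at the start of the episode above 0.04 m).
It also fails if it takes over 45 s, if anything falls off the work surface, if the arm or the gripper's body presses on something with over 40 N, if the wrist force passes 120 N, or if a joint passes its speed limit or range.

## Working session

There is one attempt and no reset: what is moved stays moved. The work goes in short steps, Python scripts to look and compute and a tool call to move; the robot and the scene stay as the last step left them, time stands still between calls to the robot, and variables do not carry over. Pictures are saved under pics/ and viewed, at most 10 in all, crops included, and the job is handed in when it is done.

Besides the shell and the picture viewer there is one more tool, called after ">>>" by a JSON object that holds its "method" and its "body", one argument or row to a line. play_rows: Moves the arm, as the interface text tells. Its arguments: {"type":"object","properties":{"targets":{"type":"array","items":{"type":"object","properties":{"grip":{"type":"number"},"linear":{"type":"array","items":{"type":"number"}},"delta_rot":{"type":"array","items":{"type":"number"}}}}},"force":{"type":"number"}},"required":["targets"]}

```bash
mkdir -p pics
cat > h.py <<'E'
import numpy as np, cv2
from workcell import bot
def K(p):
    f=p["color"].shape[0]/2/np.tan(np.radians(p["fov_y"])/2)
    return np.array([[f,0,p["cx"]],[0,f,p["cy"]],[0,0,1.]])
def ray(p,px):
    u=cv2.undistortPoints(np.array([[px]],float),K(p),np.array(p["dist_coeffs"],float))[0,0]
    M=np.linalg.inv(p["world_to_cam"]); d=M[:3,:3]@np.array([u[0],-u[1],-1.]); return M[:3,3],d
def at_z(p,px,z):
    o,d=ray(p,px); return o+d*(z-o[2])/d[2]
def at_d(p,px):
    o,d=ray(p,px); r=p["range_z"][int(round(px[1])),int(round(px[0]))]; return o+d*r
def proj(p,X):
    X=np.atleast_2d(X); c=(np.array(p["world_to_cam"])@np.c_[X,np.ones(len(X))].T)[:3].T*[1,-1,-1]
    return cv2.projectPoints(c,np.zeros(3),np.zeros(3),K(p),np.array(p["dist_coeffs"],float))[0][:,0]
def save(p,n): cv2.imwrite("pics/"+n,p["color"][:,:,::-1])
E
cat > a.py <<'E'
from h import *
Z=dict(stand=0,coupler=.136,ball=.104,hinge=.112,knob_grip=.171,handle=.142,notes=0,phone=0,jar=0,tape_roll=0,brush=0,shin=0)
ims=[]
for c in("top","side"):
    p=bot.camera(c); save(p,c+"0.png"); ims.append(p["color"])
    print(c,np.linalg.inv(p["world_to_cam"])[:3,3].round(3))
    for n,z in Z.items():
        for r in bot.pinpoint(p,n)[:2]:
            print(n,np.round(r["pixel"],1),round(r["conf"],2),at_z(p,r["pixel"],z).round(4),at_d(p,r["pixel"]).round(4))
print(bot.get_obs())
E
python3 a.py
```

```text
top [0.402 0.046 1.424]
stand [254.1 202.7] 0.78 [0.532  0.0232 0.    ] [0.52   0.0253 0.1317]
coupler [252.5 195.4] 0.7 [0.5404 0.0293 0.136 ] [0.5352 0.03   0.1845]
ball [254.1 196.7] 0.92 [0.5399 0.0244 0.104 ] [0.5318 0.0257 0.1825]
hinge [271.3 106.5] 0.7 [ 0.8038 -0.0335  0.112 ] [ 0.7805 -0.0289  0.1879]
knob_grip [255.6 193.1] 0.54 [0.5428 0.0211 0.171 ] [0.5415 0.0213 0.1821]
handle [221.1 192.9] 0.97 [0.5492 0.1174 0.142 ] [0.5652 0.1251 0.0021]
notes [297.1 193.8] 0.86 [ 0.5563 -0.1119  0.    ] [ 0.5551 -0.1107  0.0107]
phone [194.  198.4] 0.92 [0.5505 0.2098 0.    ] [0.5496 0.2088 0.0082]
phone [251.8 193.2] 0.59 [0.5619 0.0295 0.    ] [0.5416 0.0317 0.1813]
jar [217.  143.1] 0.5 [0.7239 0.1349 0.    ] [0.7099 0.131  0.0623]
tape_roll [311. 158.] 0.72 [ 0.6684 -0.16    0.    ] [ 0.6674 -0.1591  0.0058]
brush [365.  287.2] 0.59 [ 0.2652 -0.3066  0.    ] [ 0.2671 -0.3017  0.0197]
shin [129.3 277.2] 0.96 [0.3155 0.4082 0.    ] [0.3186 0.3957 0.0494]
side [0.144 1.111 0.782]
coupler [242.3 192.1] 0.89 [0.5515 0.0246 0.136 ] [0.5508 0.0266 0.1372]
coupler [275.9 319.8] 0.73 [0
[... 973 characters left out ...]
   ] [0.3196 0.4199 0.0272]
{'time': 1.3, 'q': array([-7.31091650e+01,  4.97896731e+00,  1.00781190e+01,  9.50996923e+01,
        1.93716651e-03,  9.00005339e+01]), 'qd': array([-0.06795902, -0.06364146, -0.01770207, -0.02484155, -0.01503502,
       -0.00401489]), 'joint_efforts': array([-6.04563975e-04, -5.20106757e+01,  4.64861619e+01,  1.80465922e-03,
        2.68917876e-05,  4.82198618e-05]), 'ee_pos': array([ 0.1598097 , -0.52626515,  0.23128265]), 'tcp_rot': array([-1.79999459e+02, -1.93716147e-03,  1.68903011e+01]), 'wrist_force': array([-0.10273335, -0.67794651, -0.13661574]), 'torque': array([-0.04681081,  0.01926759,  0.09654756]), 'grasp_force': 0.0, 'opening': 0.0854008616503764}
```

Run:
```python
import cv2
a=cv2.imread("pics/top0.png")[80:250,180:340]; b=cv2.imread("pics/side0.png")[120:290,150:310]
cv2.imwrite("pics/c0.png",cv2.resize(cv2.hconcat([a,b]),(800,425),interpolation=cv2.INTER_CUBIC))
```

```text
(no output)
```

View pics/c0.png

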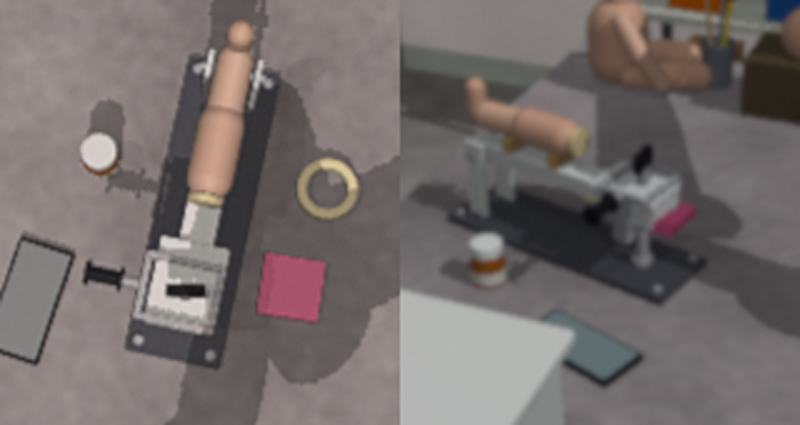

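```bash
cat > b.py <<'E'
from h import *
p=bot.camera("top"); img=p["color"].astype(int)
v,u=np.mgrid[80:260,180:340]; px=np.c_[u.ravel(),v.ravel()].astype(float)
un=cv2.undistortPoints(px[:,None],K(p),np.array(p["dist_coeffs"],float))[:,0]
M=np.linalg.inv(p["world_to_cam"]); d=np.c_[un[:,0],-un[:,1],-np.ones(len(un))]@M[:3,:3].T
r=p["range_z"][80:260,180:340].ravel(); X=M[:3,3]+d*r[:,None]; C=img[80:260,180:340].reshape(-1,3); dark=C.max(1)
def ln(P,n):
    c=P.mean(0); w,V=np.linalg.eigh(np.cov(P[:,:2].T)); a=V[:,1]; print(n,len(P),c.round(4),"axis deg",np.degrees(np.arctan2(a[1],a[0])).round(1),"rng",np.ptp(P[:,:2]@V,axis=0).round(4))
kn=(X[:,2]>.166)&(X[:,2]<.2)&(dark<75)&(abs(X[:,0]-.54)<.05); ln(X[kn],"bar"); 
def rp(m,z): return M[:3,3]+d[m]*((z-M[2,3])/d[m][:,2:])
kd=(dark<50)&(abs(X[:,0]-.54)<.04)&(abs(X[:,1]-.02)<.035); ln(rp(kd,.184),"bar dark")
hd=(dark<50)&(abs(px[:,0]-221)<11)&(abs(px[:,1]-190)<8); ln(rp(hd,.150),"handle dark")
print(np.sort(dark[hd])[:5], np.median(X[hd],0))
cp=(X[:,2]>.128)&(X[:,2]<.155)&(X[:,0]<.6)&(dark>90)
print("coupler",cv2.minAreaRect(X[cp][:,:2].astype(np.float32)),cp.sum())
pl=(X[:,2]>.006)&(X[:,2]<.03)&(dark<85); pl&=(abs(X[:,1]-.0)<.15)
m=np.zeros((180,160),np.uint8); m[pl.reshape(180,160)]=255; m=cv2.morphologyEx(m,cv2.MORPH_OPEN,np.ones((3,3)))
n,l,s,_=cv2.connectedComponentsWithStats(m); i=1+s[1:,4].argsort()[::-1][:3]; print(s[i])
k=np.isin(l.ravel(),[j for j in i if s[j,4]>150]); print("plate",cv2.minAreaRect(rp(k,.012)[:,:2].astype(np.float32)))
E
python3 b.py
```

```text
bar 61 [0.5349 0.0256 0.1831] axis deg 88.0 rng [0.0096 0.0382]
bar dark 55 [0.5345 0.0253 0.184 ] axis deg 89.7 rng [0.009  0.0382]
handle dark 76 [0.5573 0.1174 0.15  ] axis deg 77.0 rng [0.0198 0.04  ]
[26 27 27 27 27] [0.55657665 0.11724171 0.15014422]
coupler ((0.5584949851036072, 0.060354940593242645), (0.15441715717315674, 0.10686497390270233), 76.12124633789062) 1030
[[  53   35   58  111 1117]
 [  59   30   23   70  619]
 [  83  144    5    3   15]]
plate ((0.6438450813293457, 0.0010297149419784546), (0.11966172605752945, 0.360706090927124), 76.22388458251953)
```

>>> {"method": "play_rows", "body": {
  "targets": [
    {"grip": 0, "linear": [3.8, 5.5, 3], "delta_rot": [0, 0, 0.12]},
    {"grip": 0, "linear": [6, 8.8, 3], "delta_rot": [0, 0, 0.24]},
    {"grip": 0, "linear": [8.6, 12.6, 3], "delta_rot": [0, 0, 0.36]},
    {"grip": 0, "linear": [11.2, 16.5, 3], "delta_rot": [0, 0, 0.48]},
    {"grip": 0, "linear": [14, 20.5, 3], "delta_rot": [0, 0, 0.6]},
    {"grip": 0, "linear": [16.6, 24.4, 3], "delta_rot": [0, 0, 0.72]},
    {"grip": 0, "linear": [19.2, 28.3, 3], "delta_rot": [0, 0, 0.84]},
    {"grip": 0, "linear": [22, 32.2, 3], "delta_rot": [0, 0, 0.95]},
    {"grip": 0, "linear": [24.6, 36.1, 3], "delta_rot": [0, 0, 1.07]},
    {"grip": 0, "linear": [27.2, 40, 3], "delta_rot": [0, 0, 1.19]}
  ],
  "force": 40
}}

```text
time: 2.35
ee_pos: [0.4325, -0.1244, 0.2615]
tcp_rot: [180.0, 0.0, 85.4]
wrist_force: [0.7, -0.9, 1.4]
opening: 0.0859
grasp_force: 0.0
```

>>> {"method": "play_rows", "body": {
  "targets": [
    {"grip": 0, "linear": [3, 4.4, 0]},
    {"grip": 0, "linear": [6, 8.8, 0]},
    {"grip": 0, "linear": [9, 13.2, 0]},
    {"grip": 0, "linear": [10.4, 15.2, 0]},
    {"grip": 0, "linear": [10.4, 15.2, 0]},
    {"grip": 0, "linear": [10.4, 15.2, 0]}
  ]
}}

```text
validation failed for argument at $.ta...
```

>>> {"method": "play_rows", "body": {
  "targets": [
    {"grip": 0, "linear": [3, 4.4, 0], "delta_rot": [0, 0, 0]},
    {"grip": 0, "linear": [6, 8.8, 0], "delta_rot": [0, 0, 0]},
    {"grip": 0, "linear": [9, 13.2, 0], "delta_rot": [0, 0, 0]},
    {"grip": 0, "linear": [10.4, 15, 0], "delta_rot": [0, 0, 0]},
    {"grip": 0, "linear": [10.4, 15, -4], "delta_rot": [0, 0, 0]},
    {"grip": 0, "linear": [10.4, 15, -8], "delta_rot": [0, 0, 0]},
    {"grip": 0, "linear": [10.4, 15, -10.3], "delta_rot": [0, 0, 0]},
    {"grip": 0, "linear": [10.4, 15, -10.5], "delta_rot": [0, 0, 0]}
  ]
}}

```text
time: 3.15
ee_pos: [0.5342, 0.0238, 0.153]
tcp_rot: [-179.7, 0.0, 85.1]
wrist_force: [-0.2, -1.0, 0.2]
opening: 0.0853
grasp_force: 0.0
```

Run:
```python
from h import *
o=bot.get_obs(); print(o['ee_pos'],o['tcp_rot'],o['q'].round(1),o['wrist_force'])
p=bot.camera("side"); q=bot.camera("top")
a=p["color"][110:270,170:330]; b=q["color"][120:280,180:340]
cv2.imwrite("pics/k1.png",cv2.resize(cv2.hconcat([b,a])[:,:,::-1],(800,400),interpolation=cv2.INTER_CUBIC))
```

```text
[0.53423418 0.02378577 0.1529807 ] [-1.79702928e+02  4.06793254e-02  8.50844715e+01] [ 2.6  2.3 -1.4 86.6 -0.  97.5] [-0.2141791  -1.0209082   0.16675987]
```

View pics/k1.png

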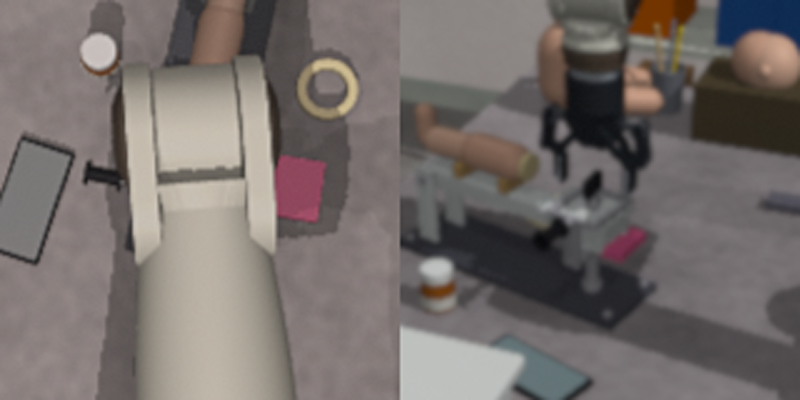

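>>> {"method": "play_rows", "body": {
  "targets": [
    {"grip": 120, "linear": [0.1, 0.1, 0], "delta_rot": [0, 0, 0]},
    {"grip": 200, "linear": [0.1, 0.1, 0], "delta_rot": [0, 0, 0]},
    {"grip": 255, "linear": [0.1, 0.1, 0], "delta_rot": [0, 0, 0]},
    {"grip": 255, "linear": [0.1, 0.1, 0], "delta_rot": [0, 0, 0]},
    {"grip": 255, "linear": [0.1, 0.1, 0], "delta_rot": [0, 0, 0]},
    {"grip": 255, "linear": [0.1, 0.1, 0], "delta_rot": [0, 0, 0]},
    {"grip": 255, "linear": [0.1, 0.1, 0], "delta_rot": [0, 0, 0]},
    {"grip": 255, "linear": [0.1, 0.1, 0], "delta_rot": [0, 0, 0]}
  ]
}}

```text
time: 4.05
ee_pos: [0.5364, 0.0248, 0.1567]
tcp_rot: [-180.0, -0.0, 85.1]
wrist_force: [-5.4, 0.7, 5.0]
opening: 0.0125
grasp_force: 38.9
```

>>> {"method": "play_rows", "body": {
  "targets": [
    {"grip": 255, "linear": [0, 0.1, 0], "delta_rot": [0, 0, 0.14]},
    {"grip": 255, "linear": [0, 0.1, 0], "delta_rot": [0, 0, 0.28]},
    {"grip": 255, "linear": [0, 0.1, 0], "delta_rot": [0, 0, 0.42]},
    {"grip": 255, "linear": [0, 0.1, 0], "delta_rot": [0, 0, 0.56]},
    {"grip": 255, "linear": [0, 0.1, 0], "delta_rot": [0, 0, 0.7]},
    {"grip": 255, "linear": [0, 0.1, 0], "delta_rot": [0, 0, 0.84]},
    {"grip": 255, "linear": [0, 0.1, 0], "delta_rot": [0, 0, 0.98]},
    {"grip": 255, "linear": [0, 0.1, 0], "delta_rot": [0, 0, 1.12]},
    {"grip": 255, "linear": [0, 0.1, 0], "delta_rot": [0, 0, 1.24]},
    {"grip": 255, "linear": [0, 0.1, 0], "delta_rot": [0, 0, 1.35]}
  ]
}}

```text
time: 5.05
ee_pos: [0.5377, 0.0258, 0.1567]
tcp_rot: [179.9, 0.1, 162.7]
wrist_force: [1.5, 0.7, 1.9]
opening: 0.0123
grasp_force: 39.0
```

>>> {"method": "play_rows", "body": {
  "targets": [
    {"grip": 255, "linear": [0, 0, 0], "delta_rot": [0, 0, 0]},
    {"grip": 255, "linear": [0, 0, 0], "delta_rot": [0, 0, 0]},
    {"grip": 255, "linear": [0, 0, 0], "delta_rot": [0, 0, 0]}
  ]
}}

```text
time: 5.35
ee_pos: [0.5376, 0.0258, 0.1568]
tcp_rot: [180.0, 0.1, 162.3]
wrist_force: [4.2, 1.2, 3.4]
opening: 0.0125
grasp_force: 41.4
```

```bash
python3 -c "
from h import *
o=bot.get_obs(); print(o['ee_pos'],o['tcp_rot'],o['q'].round(1),o['wrist_force'],o['torque'],o['opening'])"
```

```text
[0.53757218 0.02582268 0.15677791] [1.79957407e+02 1.06029926e-01 1.62287341e+02] [ 2.7  2.4 -0.9 86.6  0.  20.5] [4.2178735  1.17045176 3.3872214 ] [ 0.20602451 -0.97085602  0.02663648] 0.012451397413641017
```

>>> {"method": "play_rows", "body": {
  "targets": [
    {"grip": 0, "linear": [0, 0, 0], "delta_rot": [0, 0, 0]},
    {"grip": 0, "linear": [0, 0, 0], "delta_rot": [0, 0, 0]},
    {"grip": 0, "linear": [0, 0, 0], "delta_rot": [0, 0, 0]},
    {"grip": 0, "linear": [0, 0, 0], "delta_rot": [0, 0, 0]},
    {"grip": 0, "linear": [0, 0, 3], "delta_rot": [0, 0, 0]},
    {"grip": 0, "linear": [0, 0, 7], "delta_rot": [0, 0, 0]},
    {"grip": 0, "linear": [0, 0, 11], "delta_rot": [0, 0, 0]},
    {"grip": 0, "linear": [-1, 2, 11], "delta_rot": [0, 0, -0.14]},
    {"grip": 0, "linear": [-1, 5, 11], "delta_rot": [0, 0, -0.28]},
    {"grip": 0, "linear": [2, 9, 11], "delta_rot": [0, 0, -0.42]}
  ]
}}

```text
time: 6.35
ee_pos: [0.5552, 0.1156, 0.2682]
tcp_rot: [179.9, 0.1, 137.9]
wrist_force: [1.7, -1.1, 1.1]
opening: 0.0853
grasp_force: 0.0
```

>>> {"method": "play_rows", "body": {
  "targets": [
    {"grip": 0, "linear": [0, 0, 0], "delta_rot": [0, 0, -0.14]},
    {"grip": 0, "linear": [0, 0, 0], "delta_rot": [0, 0, -0.28]},
    {"grip": 0, "linear": [0, 0, 0], "delta_rot": [0, 0, -0.42]},
    {"grip": 0, "linear": [0, 0, 0], "delta_rot": [0, 0, -0.56]},
    {"grip": 0, "linear": [0, 0, 0], "delta_rot": [0, 0, -0.7]},
    {"grip": 0, "linear": [0, 0, 0], "delta_rot": [0, 0, -0.84]},
    {"grip": 0, "linear": [0, 0, 0], "delta_rot": [0, 0, -0.98]},
    {"grip": 0, "linear": [0, 0, 0], "delta_rot": [0, 0, -1.08]},
    {"grip": 0, "linear": [0, 0, 0], "delta_rot": [0, 0, -1.08]}
  ]
}}

```text
time: 7.25
ee_pos: [0.5567, 0.1157, 0.2661]
tcp_rot: [-180.0, 0.0, 76.4]
wrist_force: [-0.1, -0.8, -0.3]
opening: 0.0854
grasp_force: 0.0
```

Run:
```python
from h import *
o=bot.get_obs(); print(o['ee_pos'],o['tcp_rot'],o['q'].round(1),o['wrist_force'])
p=bot.camera("side"); q=bot.camera("top")
for r in bot.pinpoint(p,"handle")[:2]: print(r["pixel"],r["conf"],at_d(p,r["pixel"]),proj(p,[[.558,.116,.142]]))
a=p["color"][110:270,170:330]; b=q["color"][120:280,180:340]
cv2.imwrite("pics/k2.png",cv2.resize(cv2.hconcat([b,a])[:,:,::-1],(800,400),interpolation=cv2.INTER_CUBIC))
```

```text
[0.55668303 0.11565557 0.26610342] [-1.79973567e+02  1.62705018e-02  7.63854655e+01] [ 11.7   8.6  18.   99.4  -0.  115.4] [-0.09121812 -0.81998232 -0.28021772]
[229.4, 202.9] 0.64 [0.55580091 0.12619967 0.15002608] [[230.02202936 203.42744566]]
```

View pics/k2.png

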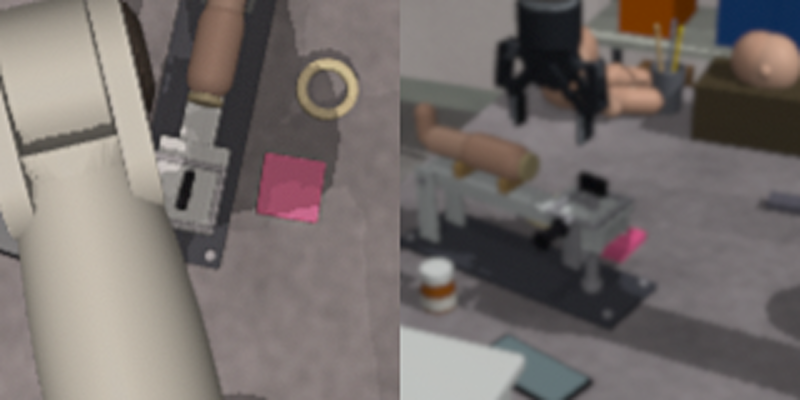

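>>> {"method": "play_rows", "body": {
  "targets": [
    {"grip": 0, "linear": [0.1, 0, -4], "delta_rot": [0, 0, 0]},
    {"grip": 0, "linear": [0.1, 0, -8], "delta_rot": [0, 0, 0]},
    {"grip": 0, "linear": [0.1, 0, -12], "delta_rot": [0, 0, 0]},
    {"grip": 0, "linear": [0.1, 0, -14.2], "delta_rot": [0, 0, 0]},
    {"grip": 120, "linear": [0.1, 0, -14.2], "delta_rot": [0, 0, 0]},
    {"grip": 255, "linear": [0.1, 0, -14.2], "delta_rot": [0, 0, 0]},
    {"grip": 255, "linear": [0.1, 0, -14.2], "delta_rot": [0, 0, 0]},
    {"grip": 255, "linear": [0.1, 0, -14.2], "delta_rot": [0, 0, 0]},
    {"grip": 255, "linear": [0.1, 0, -14.2], "delta_rot": [0, 0, 0]},
    {"grip": 255, "linear": [0.1, 0, -14.2], "delta_rot": [0, 0, 0]}
  ],
  "force": 60
}}

```text
time: 8.4
ee_pos: [0.5584, 0.1159, 0.1259]
tcp_rot: [179.9, -0.1, 76.5]
wrist_force: [-0.6, -0.9, 5.2]
opening: 0.0162
grasp_force: 58.3
```

>>> {"method": "play_rows", "body": {
  "targets": [
    {"grip": 255, "linear": [0, 0, 0], "delta_rot": [0, 0, 0]},
    {"grip": 255, "linear": [0, 0, 0], "delta_rot": [0, 0, 0]}
  ]
}}

```text
time: 8.6
ee_pos: [0.5583, 0.1159, 0.1259]
tcp_rot: [179.9, -0.1, 76.5]
wrist_force: [-1.8, 0.1, 5.6]
opening: 0.0159
grasp_force: 58.3
```

>>> {"method": "play_rows", "body": {
  "targets": [
    {"grip": 255, "linear": [0.1, 0.4, 0], "delta_rot": [0, 0, 0]},
    {"grip": 255, "linear": [0.2, 0.8, 0], "delta_rot": [0, 0, 0]},
    {"grip": 255, "linear": [0.3, 1.2, 0], "delta_rot": [0, 0, 0]},
    {"grip": 255, "linear": [0.4, 1.5, 0], "delta_rot": [0, 0, 0]},
    {"grip": 255, "linear": [0.4, 1.7, 0], "delta_rot": [0, 0, 0]},
    {"grip": 255, "linear": [0.4, 1.7, 0], "delta_rot": [0, 0, 0]},
    {"grip": 255, "linear": [0.4, 1.7, 0], "delta_rot": [0, 0, 0]}
  ]
}}

```text
time: 9.3
ee_pos: [0.5622, 0.1315, 0.1258]
tcp_rot: [179.9, 0.1, 76.4]
wrist_force: [-1.4, -9.2, 7.1]
opening: 0.0161
grasp_force: 58.7
```

Run:
```python
from h import *
o=bot.get_obs(); print(o['ee_pos'],o['tcp_rot'],o['q'].round(1),o['wrist_force'],o['opening'])
p=bot.camera("side")
a=p["color"][140:260,180:340]
cv2.imwrite("pics/k3.png",cv2.resize(a[:,:,::-1],(640,480),interpolation=cv2.INTER_CUBIC))
# arc shifts (cm) of handle about hinge
y=np.radians(-13.5); ux=np.array([np.cos(y),np.sin(y)]); uy=np.array([-ux[1],ux[0]])
for t in (2,5,8,11,14,17,20,21):
    a=np.radians(t)
    # TCP in stand plane rel hinge, fully rotating with the arm
    x0,z0=-.270,.124-.112
    x=x0*np.cos(a)+z0*np.sin(a); z=-x0*np.sin(a)+z0*np.cos(a)
    print(t,(100*np.r_[(x-x0)*ux,z-z0]).round(2),(a*np.r_[uy,0]).round(3))
```

```text
[0.56216454 0.13146494 0.12575823] [1.79874880e+02 1.13300501e-01 7.64224703e+01] [ 13.2   7.8   1.5  83.6  -0.2 116.8] [-1.37135549 -9.16179059  7.07220994] 0.016055634358601044
2 [ 0.06 -0.01  0.94] [0.008 0.034 0.   ]
5 [ 0.2  -0.05  2.35] [0.02  0.085 0.   ]
8 [ 0.42 -0.1   3.75] [0.033 0.136 0.   ]
11 [ 0.71 -0.17  5.13] [0.045 0.187 0.   ]
14 [ 1.06 -0.25  6.5 ] [0.057 0.238 0.   ]
17 [ 1.49 -0.36  7.84] [0.069 0.289 0.   ]
20 [ 1.98 -0.48  9.16] [0.081 0.339 0.   ]
21 [ 2.16 -0.52  9.6 ] [0.086 0.356 0.   ]
```

View pics/k3.png

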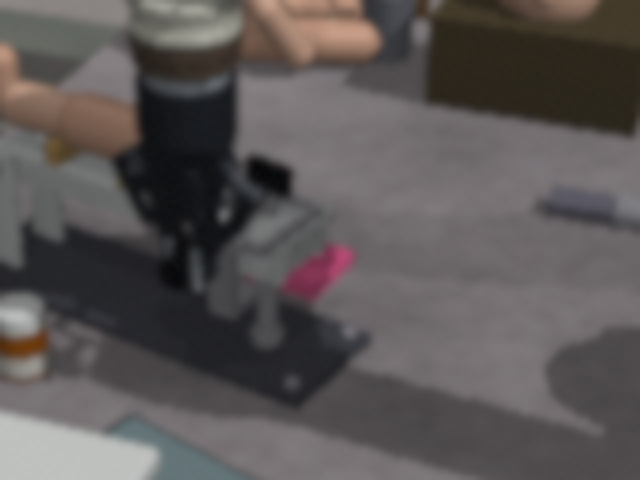

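>>> {"method": "play_rows", "body": {
  "targets": [
    {"grip": 255, "linear": [0, 0, 0.5], "delta_rot": [0.004, 0.017, 0]},
    {"grip": 255, "linear": [0.06, 0, 0.95], "delta_rot": [0.008, 0.034, 0]},
    {"grip": 255, "linear": [0.1, 0, 1.4], "delta_rot": [0.012, 0.052, 0]},
    {"grip": 255, "linear": [0.15, 0, 1.9], "delta_rot": [0.016, 0.068, 0]},
    {"grip": 255, "linear": [0.2, 0, 2.35], "delta_rot": [0.02, 0.085, 0]},
    {"grip": 255, "linear": [0.27, -0.1, 2.8], "delta_rot": [0.024, 0.102, 0]},
    {"grip": 255, "linear": [0.35, -0.1, 3.3], "delta_rot": [0.029, 0.119, 0]},
    {"grip": 255, "linear": [0.42, -0.1, 3.75], "delta_rot": [0.033, 0.136, 0]}
  ]
}}

```text
time: 10.15
ee_pos: [0.5659, 0.1301, 0.1614]
tcp_rot: [-171.9, 0.2, 76.4]
wrist_force: [0.0, -8.6, -5.3]
opening: 0.0157
grasp_force: 59.0
```

>>> {"method": "play_rows", "body": {
  "targets": [
    {"grip": 255, "linear": [0.14, 0, 0.7], "delta_rot": [0.006, 0.026, 0]},
    {"grip": 255, "linear": [0.29, -0.07, 1.4], "delta_rot": [0.012, 0.051, 0]},
    {"grip": 255, "linear": [0.46, -0.1, 2.1], "delta_rot": [0.018, 0.077, 0]},
    {"grip": 255, "linear": [0.64, -0.15, 2.75], "delta_rot": [0.024, 0.102, 0]},
    {"grip": 255, "linear": [0.85, -0.2, 3.4], "delta_rot": [0.03, 0.128, 0]},
    {"grip": 255, "linear": [1.07, -0.26, 4.1], "delta_rot": [0.036, 0.153, 0]},
    {"grip": 255, "linear": [1.31, -0.32, 4.75], "delta_rot": [0.042, 0.178, 0]},
    {"grip": 255, "linear": [1.56, -0.38, 5.4], "delta_rot": [0.048, 0.203, 0]},
    {"grip": 255, "linear": [1.56, -0.38, 5.4], "delta_rot": [0.048, 0.203, 0]},
    {"grip": 255, "linear": [1.56, -0.38, 5.4], "delta_rot": [0.048, 0.203, 0]}
  ]
}}

```text
time: 11.15
ee_pos: [0.5814, 0.1264, 0.2153]
tcp_rot: [-159.9, 0.2, 76.5]
wrist_force: [-3.7, -9.2, -4.5]
opening: 0.0164
grasp_force: 59.1
```

>>> {"method": "play_rows", "body": {
  "targets": [
    {"grip": 255, "linear": [0, 0, 0], "delta_rot": [0, 0, 0]},
    {"grip": 255, "linear": [0, 0, 0], "delta_rot": [0, 0, 0]},
    {"grip": 255, "linear": [0, 0, 0], "delta_rot": [0, 0, 0]},
    {"grip": 255, "linear": [0, 0, 0], "delta_rot": [0, 0, 0]},
    {"grip": 255, "linear": [0, 0, 0], "delta_rot": [0, 0, 0]}
  ]
}}

```text
time: 11.65
ee_pos: [0.5814, 0.1264, 0.2153]
tcp_rot: [-160.0, 0.2, 76.5]
wrist_force: [-2.6, -8.9, -4.4]
opening: 0.016
grasp_force: 59.1
```

Run:
```python
from h import *
o=bot.get_obs(); print(o['ee_pos'],o['tcp_rot'],o['qd'].round(2),o['wrist_force'],o['opening'],o['grasp_force'])
p=bot.camera("side")
a=p["color"][110:260,150:350]
cv2.imwrite("pics/k4.png",cv2.resize(a[:,:,::-1],(800,600),interpolation=cv2.INTER_CUBIC))
```

```text
[0.58140947 0.12639607 0.21531463] [-159.99219435    0.22220955   76.47505107] [ 0.02 -0.03  0.02 -0.03  0.1   0.04] [-2.59615638 -8.90729179 -4.38439431] 0.016049182214836106 59.11859750747681
```

View pics/k4.png

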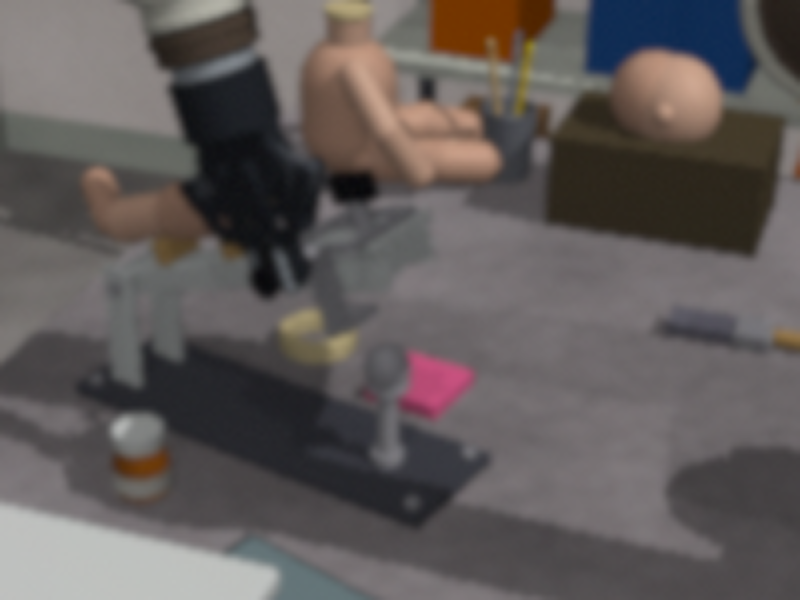

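The picture shows the coupler (about 370, 240) clear of the ball (385, 365). The arm is up at about 20 degrees, still held by its handle (about 275, 270), and the notes, jar and tape are where they were.

```bash
python3 -c "
from workcell import bot
print(bot.job_done())"
```

```text
the job is handed in; nothing more can be done
None
```

I turned the knob free, pulled the latch about 16 mm and lifted the arm off the ball. I handed the job in with the arm held steady at about 20 degrees; no verdict came back.

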